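Line up the reagent bottles in the graded bottle rack

TASK

Take the four white reagent bottles out of the steel tray and line them up in the light grey bottle rack in order of size, the smallest bottle in the smallest recess and so on up to the largest in the largest, each standing flat on the floor of its recess. Set them down without dropping them, keep them upright all the while, and leave the beaker and the conical flask between tray and rack where they stand.

Things in the scene. Friction and masses are not known exactly. Their poses are not given: they have to be found in the camera images.
- bottle_30_mid (a point): The smallest of four closed white plastic reagent bottles: 36 mm in diameter, 68 mm tall over the screw cap (cap 31 mm wide, 18 mm high; straight wall up to 35 mm from its foot, then a round shoulder). The point is on its axis half-way up, 34 mm above its foot; z is up the bottle. All four stand at first in a shallow square steel tray (284 mm outside, walls 18 mm high, floor 3 mm above the bench), axes 95 mm or more apart, at least 30 mm clear of its walls.
- bottle_60_mid (a point): The second smallest of four closed white plastic reagent bottles: 42 mm in diameter, 86 mm tall over the screw cap (cap 36 mm wide, 20 mm high; straight wall up to 49 mm from its foot, then a round shoulder). The point is on its axis half-way up, 43 mm above its foot; z is up the bottle. All four stand at first in a shallow square steel tray (284 mm outside, walls 18 mm high, floor 3 mm above the bench), axes 95 mm or more apart, at least 30 mm clear of its walls.
- bottle_125_mid (a point): The second largest of four closed white plastic reagent bottles: 52 mm in diameter, 105 mm tall over the screw cap (cap 43 mm wide, 23 mm high; straight wall up to 62 mm from its foot, then a round shoulder). The point is on its axis half-way up, 52.5 mm above its foot; z is up the bottle. All four stand at first in a shallow square steel tray (284 mm outside, walls 18 mm high, floor 3 mm above the bench), axes 95 mm or more apart, at least 30 mm clear of its walls.
- bottle_250_mid (a point): The largest of four closed white plastic reagent bottles: 62 mm in diameter, 132 mm tall over the screw cap (cap 51 mm wide, 26 mm high; straight wall up to 83 mm from its foot, then a round shoulder). The point is on its axis half-way up, 66 mm above its foot; z is up the bottle. All four stand at first in a shallow square steel tray (284 mm outside, walls 18 mm high, floor 3 mm above the bench), axes 95 mm or more apart, at least 30 mm clear of its walls.
- seat_30: The smallest recess of the bottle rack, for the smallest bottle: round, 52 mm in diameter, 6 mm deep, floor lined with a black rubber disc. Origin at the centre of its floor, 12 mm above the bench; z up; x along the row towards the larger recesses. The rack is a fixed light grey plastic block, 312 x 104 x 18 mm, lying turned any way.
- seat_60: The second smallest recess of the bottle rack, for the second smallest bottle: round, 58 mm in diameter, 6 mm deep, floor lined with a black rubber disc. Origin at the centre of its floor, 12 mm above the bench; z up; x along the row towards the larger recesses. The four recesses of the fixed light grey rack lie in one row, 65, 73 and 83 mm between centres.
- seat_125: The second largest recess of the bottle rack, for the second largest bottle: round, 68 mm in diameter, 6 mm deep, floor lined with a black rubber disc. Origin at the centre of its floor, 12 mm above the bench; z up; x along the row towards the larger recesses. The four recesses of the fixed light grey rack lie in one row, 65, 73 and 83 mm between centres.
- seat_250: The largest recess of the bottle rack, for the largest bottle: round, 78 mm in diameter, 6 mm deep, floor lined with a black rubber disc. Origin at the centre of its floor, 12 mm above the bench; z up; x along the row towards the larger recesses. The rack is a fixed light grey plastic block, 312 x 104 x 18 mm, lying turned any way.
- beaker: Bystander: small empty glass beaker, 50 mm wide (rim 53), 70 mm tall, standing between the tray and the rack. Origin at the centre of its foot.
- flask: Bystander: small empty conical glass flask, 50 mm wide at the foot, 24 mm at the neck, 84 mm tall, standing between the tray and the rack. Origin at the centre of its foot.
Not all that is in view belongs to the job. Leave any green or purple look-alike of the part that bears bottle_60_mid alone. What is shaped like the part that bears bottle_125_mid but orange is not meant.

How it is judged:
At the end, for the whole second after the job is handed in: Each of the four bottles stands at rest in the recess of its own rank in size: its axis within 11.5 mm of the recess's centre, its foot on the recess's floor to within 3 mm, leaning less than 0.05 rad (3 degrees) (horizontal distance between bottle_30_mid and seat_30 below 0.0115 m and z of bottle_30_mid in the frame of seat_30 between 0.031 and 0.037 m and angle between each of bottle_30_mid, bottle_60_mid, bottle_125_mid, bottle_250_mid's own z axis and vertical below 0.05 rad and linear speed of each of bottle_30, bottle_60, bottle_125, bottle_250 below 0.01 m/s and horizontal distance between bottle_60_mid and seat_60 below 0.0115 m and z of bottle_60_mid in the frame of seat_60 between 0.04 and 0.046 m and horizontal distance between bottle_125_mid and seat_125 below 0.0115 m and z of bottle_125_mid in the frame of seat_125 between 0.0495 and 0.0555 m and horizontal distance between bottle_250_mid and seat_250 below 0.0115 m and z of bottle_250_mid in the frame of seat_250 between 0.063 and 0.069 m); the robot touches nothing.
It fails at once if a bottle is tipped or knocked over (leans more than 30 degrees) (angle between any of bottle_30_mid, bottle_60_mid, bottle_125_mid, bottle_250_mid's own z axis and vertical above 0.52 rad).
It fails at once if a bottle is dropped (falls free at over 0.7 m/s, from about 25 mm or more) ((contact force between bottle_30 and the fingers below 0.01 N and linear speed of bottle_30 above 0.7 m/s) or (contact force between bottle_60 and the fingers below 0.01 N and linear speed of bottle_60 above 0.7 m/s) or (contact force between bottle_125 and the fingers below 0.01 N and linear speed of bottle_125 above 0.7 m/s) or (contact force between bottle_250 and the fingers below 0.01 N and linear speed of bottle_250 above 0.7 m/s)).
It fails at once if the beaker is pushed away (more than 30 mm) (distance of beaker from where it was at the start of the episode above 0.03 m).
It fails at once if the conical flask is pushed away (more than 30 mm) (distance of flask from where it was at the start of the episode above 0.03 m).
It also fails if it takes over 115 s, if anything falls off the work surface, if the arm or the gripper's body presses on something with over 40 N, if the wrist force passes 120 N, or if a joint passes its speed limit or range.

ROBOT

A 6-joint arm with a two-finger parallel gripper is mounted at the origin on the work surface. World frame = base frame: x ahead of the robot, y to its left, z up, the work surface at z = 0. Lengths are in m, angles in rad, forces in N, time in s.
With the tool pointing down it reaches from about 0.25 to 0.775 m from the base axis. Payload 4 kg.
Tool frame: the origin (TCP) lies between the finger pads; the fingertips stand 22 mm ahead of it and the grasp point (between the pads) lies 3 mm ahead of it (tip_extent is the distance from the TCP to the fingertips, in m); y points along the fingers, z is the direction in which the jaws open and shut, and the axes are right-handed (so a half turn about y gives the same grasp; the last joint's range is limited). The gripper opens to 85 mm and grips with 20 to 120 N. Pads are 22 mm wide; open, the fingers measure 114 mm over their backs; the gripper's body (76 mm by 85 mm) begins 54 mm behind the grasp point. The pads swing forward as they close: fully open they stand 13 mm farther back than shut.
Start: joints at [1.191, 0.087, 1.371, -0, 1.684, -0.103], TCP at [0.15, 0.529, 0.253] pointing down, gripper open.
Joint ranges: [-3.1, 3.1], [-0.76, 2.03], [0.27, 2.55], [-1.08, 4.22], [0.17, 2.65], [-2.57, 2.57]. Speed limits (rad/s): [2.79, 2.79, 3.14, 3.14, 3.14, 3.14].

INTERFACE

Orientations are given as a rotation vector (axis times angle).
In Python, from plant import * gives the robot as it stands.
- The arm moves only by the shell command python3 -m jog 'ROWS' [FORCE]. ROWS is a JSON object of lists of equal length, an entry for each row: "offset": the shift along the tool's x, y, z in mm, a list of three; "rotation": the turn, a rotation vector about the tool's x, y, z in rad, a list of three; "gripper": the gripper command: -1 is fully open, 1 is shut, values between are in proportion. In form: {"offset": [[tx, ty, tz], ...], "rotation": [[wx, wy, wz], ...], "gripper": [gripper, ...]}. A call has 1 to 10 rows; each row shifts and turns the commanded pose from where the row before left it, along the tool's axes as they then stand; what a row does not reach is not made up. A row lasts 1/10 s, in which the tool goes at most 50 mm and 8.59 degrees, less where a joint would pass 70% of its speed; a pose out of reach is approached as far as the arm can. A call is refused whole if a number of a shift passes 50 or a number of a turn 0.15, either way. A call with a gripper value outside its range is refused whole. The fingers move at their own pace and stop on an object; FORCE is the grip in N (left out, the last holds). Time passes only in rows, so rows that do not move let the fingers close. It gives the time, the measured TCP pose, the force and the opening at its end, in the units of the state.
- observe(): the state, without advancing time (a new reading comes with each control period).
- get_image(name): name is "scene" or "top" or "wrist"; returns a dict with "image" (384x512x3 uint8, red, green, blue), "camera_matrix" (3x3 intrinsics, pixels), "R" (3x3) and "t" (3): a world point X has camera coordinates R X + t; the wrist camera has in their place "T_tool_cam" (4x4, takes a point from camera to tool coordinates, whose origin is the TCP and whose axes are the tool frame's). Camera axes: x right, y down, z forward; pixel columns grow to the right and rows downward; lengths in m; the calibration is good to about 2 mm. A picture is of the moment at which its call begins: read the wrist's pose just before it. There is no depth.
- finish_job(): hands the job in, once; it reports no verdict.
The state is a dict: "t": time; "qpos": joint angles; "dq": joint speeds; "joint_efforts": joint torques, N m; "tool_pos": TCP position; "orientation": TCP orientation; "wrist_force": force on the tool from outside, world axes, zero at the start; "torque": the same for the moment, N m; "opening": finger opening in m.
Only numpy, scipy, OpenCV 4.12 (cv2) and the standard library are available. Lean on these libraries where they do the work, as an engineer would, in place of code of your own. Each camera call takes 0.05 s, during which the arm holds its last target.

## Working session

There is one attempt and no reset: what is moved stays moved. The work goes in short steps, Python scripts to look and compute and a shell command to move; the robot and the scene stay as the last step left them, time stands still between calls to the robot, and variables do not carry over. Pictures are saved under pics/ and viewed, and the job is handed in when it is done.

```bash
ls; mkdir -p pics
cat > h.py <<'E'
from plant import *
import numpy as np, cv2
from scipy.spatial.transform import Rotation as Ro
def snap(name,fn):
    s=observe(); d=get_image(name); cv2.imwrite('pics/'+fn,cv2.cvtColor(d['image'],cv2.COLOR_RGB2BGR))
    import pickle; pickle.dump((s,d),open('pics/'+fn+'.pkl','wb')); return s,d
E
python3 - <<'E'
from h import *
for n in('scene','top','wrist'):
    s,d=snap(n,n+'0.png'); print({k:np.round(v,4).tolist() for k,v in d.items() if k!='image'})
print({k:np.round(v,3).tolist() for k,v in s.items()})
E
```

```text
pics
{'camera_matrix': [[398.3307, 0.0, 251.6807], [0.0, 398.3307, 189.0149], [0.0, 0.0, 1.0]], 'R': [[-0.4605, 0.8874, -0.0226], [0.528, 0.2534, -0.8106], [-0.7136, -0.3851, -0.5852]], 't': [0.2126, -0.2115, 1.3979]}
{'camera_matrix': [[399.1831, 0.0, 260.0934], [0.0, 399.1831, 191.0331], [0.0, 0.0, 1.0]], 'R': [[0.0291, -0.9995, 0.0095], [-0.9941, -0.0299, -0.104], [0.1042, -0.0065, -0.9945]], 't': [0.0056, 0.51, 1.2408]}
{'camera_matrix': [[321.9127, 0.0, 258.3257], [0.0, 321.9127, 189.5158], [0.0, 0.0, 1.0]], 'T_tool_cam': [[-0.0005, 0.9563, 0.2925, -0.0735], [-0.0011, -0.2925, 0.9563, -0.1194], [1.0, 0.0002, 0.0012, -0.0009], [0.0, 0.0, 0.0, 1.0]]}
{'t': 0.1, 'qpos': [1.191, 0.088, 1.372, 0.0, 1.684, -0.103], 'dq': [-0.001, -0.001, -0.006, -0.002, -0.001, 0.001], 'joint_efforts': [0.001, -35.302, -31.422, -0.0, 0.008, -0.0], 'tool_pos': [0.15, 0.529, 0.252], 'orientation': [-1.562, 0.218, -0.217], 'wrist_force': [0.244, -0.151, 0.329], 'torque': [0.019, 0.029, 0.011], 'opening': 0.085}
```

View pics/scene0.png

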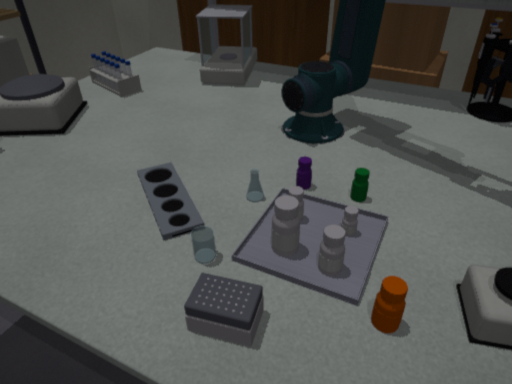

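View pics/top0.png

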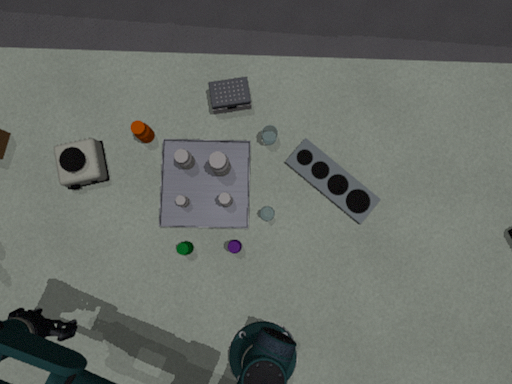

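View pics/wrist0.png

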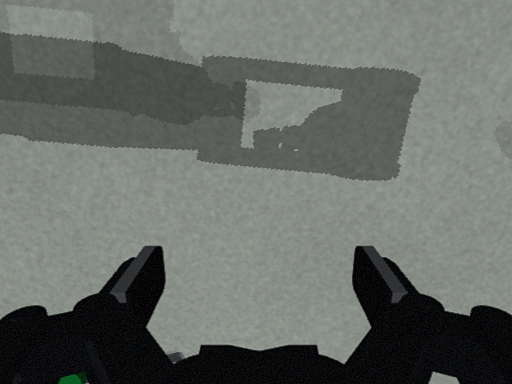

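The top view (up is +x, right is −y) shows the tray at x 160–250, y 140–228. The bottles are near (183,157), (218,160), (181,201) and (224,199). The beaker is at (269,135), the flask at (266,213), and the rack runs from (305,157) to (358,201). The look-alikes are orange (142,131), green (185,247) and purple (234,245). I'll enlarge it for precise pixels.

Run:
```python
import cv2
a=cv2.imread('pics/top0.png'); cv2.imwrite('pics/topA.png',cv2.resize(a[115:265,150:390],None,fx=3.3,fy=3.3,interpolation=cv2.INTER_CUBIC))
a=cv2.imread('pics/scene0.png'); cv2.imwrite('pics/sceneA.png',cv2.resize(a[150:300,130:395],None,fx=3,fy=3,interpolation=cv2.INTER_CUBIC))
```

```text
(no output)
```

View pics/topA.png

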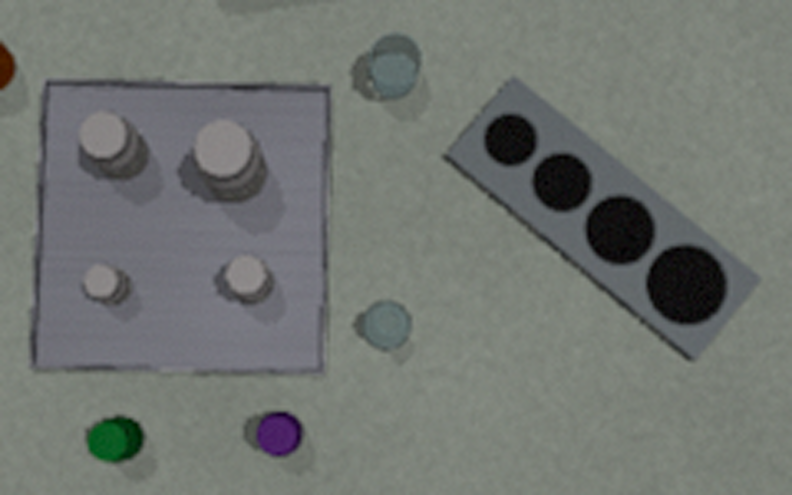

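View pics/sceneA.png

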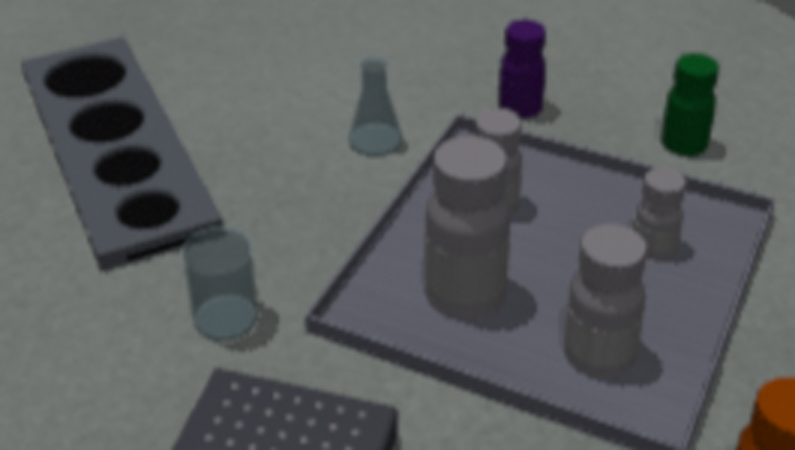

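```bash
cat >> h.py <<'E'
def cam(d): return d['camera_matrix']@np.c_[d['R'],d['t']]
def plane(P,u,v,z):
    A=np.c_[P[:,0],P[:,1],-np.array([u,v,1.])]; s=np.linalg.solve(A,-(P[:,2]*z+P[:,3])); return s[:2]
def tri(obs):
    A=[]
    for P,u,v in obs: A+= [u*P[2]-P[0], v*P[2]-P[1]]
    X=np.linalg.svd(np.array(A)/np.linalg.norm(np.array(A)[:,:3],axis=1)[:,None])[2][-1]; return X[:3]/X[3]
E
python3 - <<'E'
from h import *
import pickle
T=cam(pickle.load(open('pics/top0.png.pkl','rb'))[1]);S=cam(pickle.load(open('pics/scene0.png.pkl','rb'))[1])
ft=lambda p:(150+(p[0]+.5)/3.3-.5,115+(p[1]+.5)/3.3-.5); fs=lambda p:(130+(p[0]+.5)/3-.5,150+(p[1]+.5)/3-.5)
L=dict(b30=((101,283),(664,182),.071),b60=((246,276),(498,125),.089),b125=((103,137),(613,247),.108),b250=((224,149),(470,160),.135),
s30=((511,139),(148,210),.012),s60=((562,182),(127,166),.012),s125=((620,230),(107,122),.012),s250=((686,285),(85,76),.012),
beaker=((396,58),(218,247),.07),beakerfoot=((388,76),(226,316),0),flaskfoot=((386,326),(375,138),0.0),purple=((281,432),(526,32),.086),green=((112,440),(697,66),.086))
for k,(a,b,z) in L.items():
    print(k,np.round(tri([(T,*ft(a)),(S,*fs(b))]),4),'top@z',np.round(plane(T,*ft(a),z),4),'sc',np.round(plane(S,*fs(b),z),4))
E
```

```text
b30 [0.4692 0.2645 0.0665] top@z [0.4689 0.2636] sc [0.4748 0.2657]
b60 [0.4781 0.1293 0.0841] top@z [0.4779 0.1285] sc [0.4842 0.132 ]
b125 [0.5995 0.2622 0.104 ] top@z [0.5988 0.2612] sc [0.6039 0.2633]
b250 [0.5865 0.1497 0.1314] top@z [0.5862 0.1485] sc [0.5904 0.1524]
s30 [ 0.6258 -0.1188  0.016 ] top@z [ 0.6272 -0.1201] sc [ 0.6218 -0.121 ]
s60 [ 0.5851 -0.1699  0.0159] top@z [ 0.586  -0.1709] sc [ 0.5811 -0.1729]
s125 [ 0.5394 -0.2269  0.0152] top@z [ 0.5403 -0.2282] sc [ 0.5358 -0.2292]
s250 [ 0.4879 -0.2919  0.0158] top@z [ 0.4883 -0.293 ] sc [ 0.4836 -0.2958]
beaker [ 0.6889 -0.0024  0.0721] top@z [ 0.69   -0.0034] sc [ 0.6866 -0.0027]
beakerfoot [0.6894 0.0008 0.0037] top@z [0.6894 0.0022] sc [ 0.6871 -0.0031]
flaskfoot [ 0.4402 -0.0023  0.0028] top@z [ 0.4404 -0.0026] sc [ 0.4367 -0.0038]
purple [0.3365 0.095  0.0832] top@z [0.3378 0.0917] sc [0.3392 0.0995]
green [0.3254 0.247  0.083 ] top@z [0.3262 0.2437] sc [0.3285 0.2503]
```

```bash
cat >> h.py <<'E'
import pickle
d=np.array([.78,-.626]); d/=np.linalg.norm(d)
def goal(x,y,z,az=np.arctan2(d[1],d[0])):
    """offset (mm, current tool axes) and turn about tool y to point down with jaw azimuth az (mod pi)"""
    s=observe(); R=Ro.from_rotvec(s['orientation']).as_matrix()
    off=R.T@(np.array([x,y,z])-s['tool_pos'])*1000
    best=[]
    for a in(az,az+np.pi):
        Z=np.array([np.cos(a),np.sin(a),0]);Y=np.array([0,0,-1.]);X=np.cross(Y,Z)
        w=Ro.from_matrix(R.T@np.c_[X,Y,Z]).as_rotvec(); best.append(w)
    best.sort(key=np.linalg.norm)
    print('t',round(s['t'],2),'pos',np.round(s['tool_pos'],4),'q',np.round(s['qpos'],2),'open',round(float(s['opening']),4),'F',np.round(s['wrist_force'],1)); print('off',np.round(off,1),'turn',np.round(best,3).tolist())
E
python3 - <<'E'
from h import *
s=observe();print(np.round(Ro.from_rotvec(s['orientation']).as_matrix(),3)); goal(.5865,.149,.28)
E
```

```text
[[ 0.962 -0.001  0.273]
 [-0.273 -0.002  0.962]
 [-0.    -1.    -0.002]]
t 0.15 pos [0.1502 0.5287 0.2524] q [ 1.19  0.09  1.37 -0.    1.68 -0.1 ] open 0.0853 F [ 0.4  0.6 -0.6]
off [ 523.5  -27.3 -246.1] turn [[0.001, -1.171, -0.001], [0.001, 1.97, 0.002]]
```

```bash
python3 -m jog '{"offset":[[20,0,-9],[37,-1,-18],[40,-2,-19],[40,-2,-19],[40,-2,-19],[40,-2,-19],[40,-2,-19],[40,-2,-19],[40,-2,-19],[40,-2,-19]],"rotation":[[0,0,0],[0,0,0],[0,0,0],[0,0,0],[0,0,0],[0,0,0],[0,0,0],[0,0,0],[0,0,0],[0,0,0]],"gripper":[-1,-1,-1,-1,-1,-1,-1,-1,-1,-1]}' 60
python3 -m jog '{"offset":[[40,-2,-19],[40,-2,-19],[40,-2,-19],[24,0,-10],[0,0,0],[0,0,0],[0,0,0],[0,0,0],[0,0,0],[0,0,0]],"rotation":[[0,0,0],[0,0,0],[0,0,0],[0,0,0],[0,0.1,0],[0,0.14,0],[0,0.14,0],[0,0.14,0],[0,0.14,0],[0,0.14,0]],"gripper":[-1,-1,-1,-1,-1,-1,-1,-1,-1,-1]}'
python3 -m jog '{"offset":[[0,0,0],[0,0,0],[0,0,0],[0,0,0],[0,0,0],[0,0,0],[0,0,0],[0,0,0],[0,0,0]],"rotation":[[0,0.14,0],[0,0.14,0],[0,0.14,0],[0,0.14,0],[0,0.14,0],[0,0.14,0],[0,0.14,0],[0,0.14,0],[0,0.05,0]],"gripper":[-1,-1,-1,-1,-1,-1,-1,-1,-1]}'
python3 - <<'E'
from h import *
goal(.5865,.149,.26); snap('wrist','w1.png')
E
```

```text
t: 1.15
tool_pos: [0.465, 0.2524, 0.2701]
orientation: [-1.56, 0.218, -0.217]
wrist_force: [-0.4, 0.6, 0.6]
opening: 0.0856
t: 2.15
tool_pos: [0.5841, 0.15, 0.2757]
orientation: [-1.402, 0.843, -0.842]
wrist_force: [-0.6, -0.3, 0.4]
opening: 0.0854
t: 3.05
tool_pos: [0.5841, 0.15, 0.2757]
orientation: [-0.808, 1.69, -1.69]
wrist_force: [-0.3, -0.1, -0.3]
opening: 0.0856
t 3.05 pos [0.5841 0.15   0.2757] q [0.16 0.2  1.19 0.   1.74 0.84] open 0.0856 F [-0.3 -0.1 -0.3]
off [-0.7 15.7  2.5] turn [[0.001, -0.003, 0.001], [-0.001, 3.138, 0.001]]
```

View pics/w1.png

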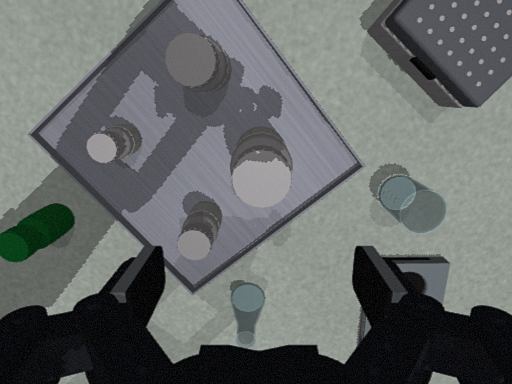

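The wrist view shows all four caps: 250 at (262,181), 125 at (193,61), 30 at (102,148) and 60 at (194,244). The flask and beaker are clear. I'll triangulate these against the top and scene views.

```bash
cat >> h.py <<'E'
def wcam(s,d):
    T=np.eye(4);T[:3,:3]=Ro.from_rotvec(s['orientation']).as_matrix();T[:3,3]=s['tool_pos']
    C=np.linalg.inv(T@d['T_tool_cam']); return d['camera_matrix']@C[:3]
E
python3 - <<'E'
from h import *
T=cam(pickle.load(open('pics/top0.png.pkl','rb'))[1]);S=cam(pickle.load(open('pics/scene0.png.pkl','rb'))[1]);W=wcam(*pickle.load(open('pics/w1.png.pkl','rb')))
ft=lambda p:(150+(p[0]+.5)/3.3-.5,115+(p[1]+.5)/3.3-.5); fs=lambda p:(130+(p[0]+.5)/3-.5,150+(p[1]+.5)/3-.5)
L=dict(b30=((101,283),(664,182),.071,(102,148)),b60=((246,276),(498,125),.089,(194,244)),b125=((103,137),(613,247),.108,(193,61)),b250=((224,149),(470,160),.135,(262,181)))
for k,(a,b,z,w) in L.items():
    print(k,'WT',np.round(tri([(T,*ft(a)),(W,*w)]),4),'WS',np.round(tri([(S,*fs(b)),(W,*w)]),4),'all',np.round(tri([(T,*ft(a)),(W,*w),(S,*fs(b))]),4),'w@z',np.round(plane(W,*w,z),4))
E
```

```text
b30 WT [0.4695 0.2653 0.0622] WS [0.4723 0.2647 0.0686] all [0.4699 0.2646 0.0661] w@z [0.4738 0.2637]
b60 WT [0.4788 0.1287 0.081 ] WS [0.4819 0.1305 0.0871] all [0.4789 0.1292 0.0837] w@z [0.4829 0.1303]
b125 WT [0.6025 0.2643 0.0881] WS [0.6036 0.2616 0.1068] all [0.6013 0.2617 0.1041] w@z [0.6045 0.2599]
b250 WT [0.5876 0.1485 0.13  ] WS [0.5883 0.1501 0.1332] all [0.5872 0.1494 0.1317] w@z [0.5889 0.1492]
```

Run:
```python
from h import *
s=observe();print(np.round(Ro.from_rotvec(s['orientation']).as_matrix(),3)); goal(.5885,.1495,.125)
```

```text
[[-0.628 -0.001  0.778]
 [-0.778 -0.    -0.628]
 [ 0.001 -1.    -0.001]]
t 3.1 pos [0.5841 0.15   0.2757] q [0.16 0.2  1.19 0.   1.74 0.84] open 0.0854 F [ 0.3  0.5 -0.1]
off [ -2.5 150.7   3.9] turn [[0.001, -0.003, 0.001], [-0.001, 3.138, 0.001]]
```

Descend halfway and re-look from a second wrist position, closer.

```bash
python3 -m jog '{"offset":[[-1,15,2],[-1,30,2],[0,30,0],[0,15,0],[0,0,0]],"rotation":[[0,0,0],[0,0,0],[0,0,0],[0,0,0],[0,0,0]],"gripper":[-1,-1,-1,-1,-1]}'
python3 - <<'E'
from h import *
goal(.5885,.1495,.125); snap('wrist','w2.png')
E
```

```text
t: 3.6
tool_pos: [0.5867, 0.1488, 0.1819]
orientation: [-0.818, 1.691, -1.687]
wrist_force: [0.1, 0.7, -0.2]
opening: 0.0855
t 3.6 pos [0.5867 0.1488 0.1819] q [0.15 0.24 1.34 0.   1.57 0.83] open 0.0855 F [ 0.1  0.7 -0.2]
off [-2.  56.9  1.2] turn [[0.005, 0.001, 0.006], [0.009, -3.141, -0.008]]
```

View pics/w2.png

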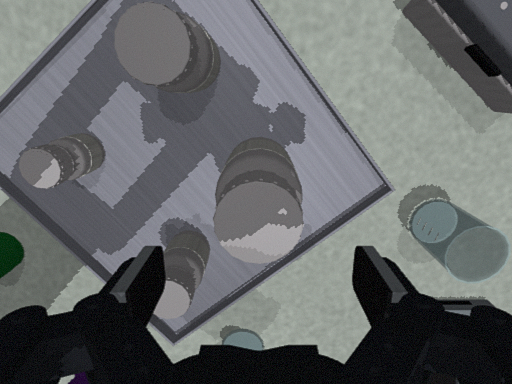

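The closer view puts the 250 cap at (259,222), midway between the fingers (x≈258). The 125 cap is at (152,43) and the 30 cap at (40,169).

Run:
```python
from h import *
W=wcam(*pickle.load(open('pics/w1.png.pkl','rb')));V=wcam(*pickle.load(open('pics/w2.png.pkl','rb')))
for k,a,b,z in(('250',(262,181),(259,222),.135),('125',(193,61),(152,43),.108),('30',(102,148),(40,169),.071)):
    print(k,np.round(tri([(W,*a),(V,*b)]),4),np.round(plane(W,*a,z),4),np.round(plane(V,*b,z),4))
```

```text
250 [0.5858 0.1452 0.1168] [0.5889 0.1492] [0.5906 0.1513]
125 [0.6066 0.2564 0.1275] [0.6045 0.2599] [0.6038 0.2623]
30 [0.4739 0.2636 0.0713] [0.4738 0.2637] [0.4737 0.2635]
```

```bash
python3 -m jog '{"offset":[[-1,15,1],[-1,22,1],[-1,15,0],[0,5,0],[0,0,0]],"rotation":[[0,0,0],[0,0,0],[0,0,0],[0,0,0],[0,0,0]],"gripper":[-1,-1,-1,-1,-1]}'
python3 -m jog '{"offset":[[0,0,0],[0,0,0],[0,0,0],[0,0,0],[0,0,0],[0,0,0],[0,0,0],[0,0,0]],"rotation":[[0,0,0],[0,0,0],[0,0,0],[0,0,0],[0,0,0],[0,0,0],[0,0,0],[0,0,0]],"gripper":[0,1,1,1,1,1,1,1]}' 50
python3 - <<'E'
from h import *
goal(.5895,.150,.125); snap('wrist','w3.png')
E
```

```text
t: 4.15
tool_pos: [0.5917, 0.1502, 0.1285]
orientation: [-0.811, 1.688, -1.687]
wrist_force: [0.1, -0.1, -1.0]
opening: 0.0853
t: 4.95
tool_pos: [0.5925, 0.1507, 0.131]
orientation: [-0.807, 1.686, -1.686]
wrist_force: [-1.7, 1.3, 5.7]
opening: 0.0491
t 4.95 pos [0.5925 0.1507 0.131 ] q [0.16 0.27 1.4  0.   1.47 0.83] open 0.0491 F [-1.7  1.3  5.7]
off [ 2.4  6.  -1.9] turn [[-0.001, 0.001, -0.002], [-0.003, -3.141, 0.001]]
```

View pics/w3.png

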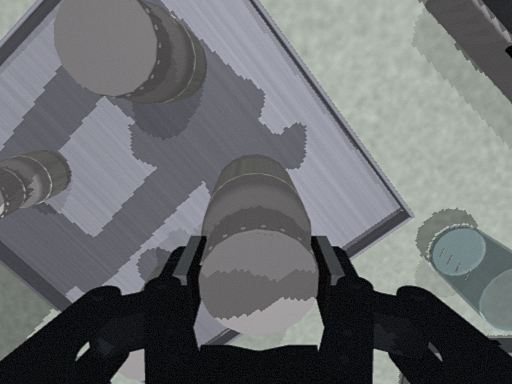

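The fingers have closed on the 250 cap. Its centre is at about (259,282), and the opening reads 49 mm. I'll check centring in tool coordinates.

Run:
```python
from h import *
s,dd=pickle.load(open('pics/w3.png.pkl','rb'));V=wcam(s,dd)
R=Ro.from_rotvec(s['orientation']).as_matrix()
for uv in((259,282),(259,230),(259,334),(200,280),(318,280)):
    p=np.r_[plane(V,*uv,.135),.135]; print(uv,np.round(p,4),np.round(R.T@(p-s['tool_pos'])*1000,1))
```

```text
(259, 282) [0.5933 0.1492 0.135 ] [ 0.7 -4.   1.6]
(259, 230) [0.6078 0.1673 0.135 ] [-22.5  -3.9   1.6]
(259, 334) [0.5772 0.129  0.135 ] [26.5 -4.1  1.6]
(200, 280) [0.575 0.165 0.135] [ -0.3  -4.  -22.6]
(318, 280) [0.6128 0.1348 0.135 ] [-0.3 -4.  25.8]
```

```bash
python3 -m jog '{"offset":[[0,-3,0],[0,-5,0],[0,-8,0],[0,-12,0],[0,-12,0],[0,0,0],[0,0,0]],"rotation":[[0,0,0],[0,0,0],[0,0,0],[0,0,0],[0,0,0],[0,0,0],[0,0,0]],"gripper":[1,1,1,1,1,1,1]}' 70
python3 - <<'E'
from h import *
goal(.488,-.293,.26); snap('wrist','w4.png')
E
```

```text
t: 5.7
tool_pos: [0.5925, 0.1502, 0.1703]
orientation: [-0.808, 1.686, -1.687]
wrist_force: [0.4, -0.0, -4.0]
opening: 0.049
t 5.7 pos [0.5925 0.1502 0.1703] q [0.16 0.25 1.35 0.   1.54 0.83] open 0.049 F [ 0.4 -0.  -4. ]
off [411. -90. 196.] turn [[-0.001, 0.0, -0.001], [-0.002, -3.141, 0.002]]
```

View pics/w4.png

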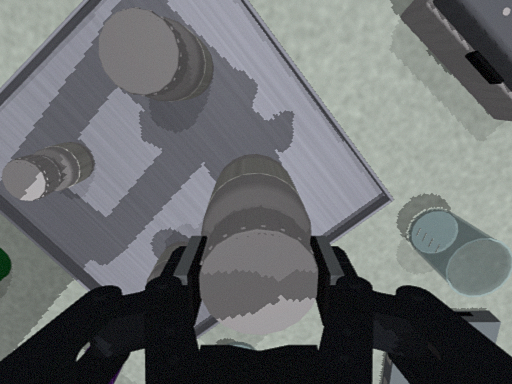

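The bottle is lifted upright (weight about 4.3 N) and hasn't shifted in the grip. I'll carry it high between the beaker and the flask, pausing short of the rack to look.

```bash
python3 -m jog '{"offset":[[0,-10,0],[0,-20,0],[0,-25,0],[0,-20,0],[0,-10,0],[8,0,4],[18,0,9],[28,0,13],[32,0,15],[32,0,15]],"rotation":[[0,0,0],[0,0,0],[0,0,0],[0,0,0],[0,0,0],[0,0,0],[0,0,0],[0,0,0],[0,0,0],[0,0,0]],"gripper":[1,1,1,1,1,1,1,1,1,1]}'
python3 -m jog '{"offset":[[32,0,15],[32,0,15],[32,0,15],[32,0,15],[28,0,13],[18,0,9],[8,0,4],[0,0,0],[0,0,0]],"rotation":[[0,0,0],[0,0,0],[0,0,0],[0,0,0],[0,0,0],[0,0,0],[0,0,0],[0,0,0],[0,0,0]],"gripper":[1,1,1,1,1,1,1,1,1]}'
python3 - <<'E'
from h import *
goal(.488,-.293,.26); snap('wrist','w5.png')
E
```

```text
t: 6.75
tool_pos: [0.5606, 0.0216, 0.2522]
orientation: [-0.814, 1.689, -1.687]
wrist_force: [-0.6, -0.3, -3.0]
opening: 0.049
t: 7.65
tool_pos: [0.515, -0.1719, 0.2536]
orientation: [-0.81, 1.689, -1.685]
wrist_force: [0.6, 0.3, -3.8]
opening: 0.0489
t 7.65 pos [ 0.515  -0.1719  0.2536] q [-0.43  0.07  1.39  0.    1.68  0.25] open 0.0489 F [ 0.6  0.3 -3.8]
off [111.4  -6.6  54.7] turn [[0.002, 0.001, -0.001], [-0.001, -3.141, -0.003]]
```

View pics/w5.png

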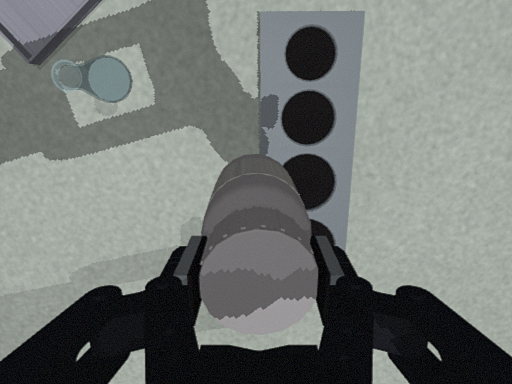

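The rack is visible below, with seat 30 at (311,53), seat 60 at (308,118) and seat 125 at about (307,182). Seat 250 is hidden behind the bottle. The row is parallel to tool x, as intended.

Run:
```python
from h import *
V=wcam(*pickle.load(open('pics/w5.png.pkl','rb')))
T=cam(pickle.load(open('pics/top0.png.pkl','rb'))[1])
ft=lambda p:(150+(p[0]+.5)/3.3-.5,115+(p[1]+.5)/3.3-.5)
for k,uv,t in(('30',(311,53),(511,139)),('60',(308,118),(562,182)),('125',(307,182),(620,230))):
    print(k,np.round(plane(V,*uv,.012),4),np.round(tri([(V,*uv),(T,*ft(t))]),4))
```

```text
30 [ 0.6286 -0.1188] [ 0.6259 -0.1188  0.0229]
60 [ 0.5872 -0.1703] [ 0.5881 -0.1726 -0.0013]
125 [ 0.5433 -0.2285] [ 5.423e-01 -2.314e-01  3.000e-04]
```

```bash
python3 -m jog '{"offset":[[10,0,5],[22,0,11],[30,0,15],[26,0,14],[15,0,8],[7,0,3],[0,10,0],[0,20,0],[0,25,0],[0,15,0]],"rotation":[[0,0,0],[0,0,0],[0,0,0],[0,0,0],[0,0,0],[0,0,0],[0,0,0],[0,0,0],[0,0,0],[0,0,0]],"gripper":[1,1,1,1,1,1,1,1,1,1]}'
python3 -m jog '{"offset":[[0,10,0],[0,5,0],[0,0,0]],"rotation":[[0,0,0],[0,0,0],[0,0,0]],"gripper":[1,1,1]}'
python3 - <<'E'
from h import *
goal(.490,-.2933,.14); snap('wrist','w6.png'); snap('scene','s6.png');snap('top','t6.png')
a=cv2.imread('pics/s6.png')[130:280,100:320];b=cv2.imread('pics/t6.png')[120:270,270:420]
cv2.imwrite('pics/c6.png',np.hstack([cv2.resize(a,None,fx=2.2,fy=2.2,interpolation=2),cv2.resize(b,None,fx=2.0,fy=2.2,interpolation=2)]))
E
```

```text
t: 8.7
tool_pos: [0.4895, -0.2913, 0.1813]
orientation: [-0.812, 1.69, -1.682]
wrist_force: [-0.3, 0.5, -4.0]
opening: 0.049
t: 9.0
tool_pos: [0.49, -0.2931, 0.169]
orientation: [-0.81, 1.688, -1.686]
wrist_force: [0.7, -0.6, -3.4]
opening: 0.0486
t 9.0 pos [ 0.49   -0.2931  0.169 ] q [-0.64  0.17  1.45  0.    1.53  0.04] open 0.0486 F [ 0.7 -0.6 -3.4]
off [ 0.2 29.   0.1] turn [[0.001, 0.001, -0.0], [-0.0, -3.141, -0.001]]
```

View pics/w6.png

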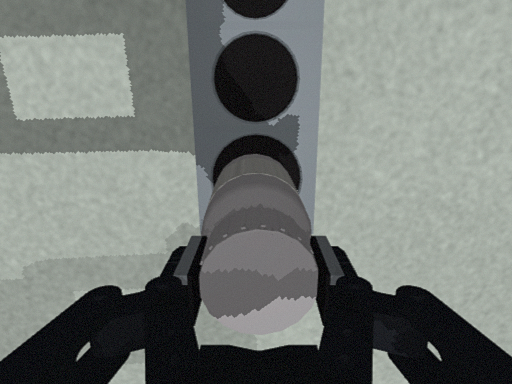

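View pics/c6.png

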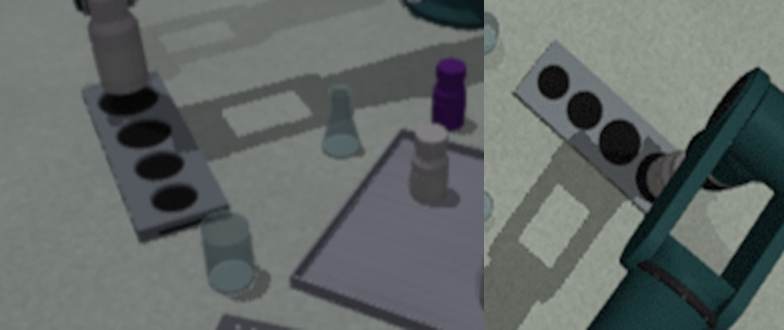

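Seat 125 is at (256,78). Seat 250 spans x 213–300, with its far edge at y≈135, and the bottle is centred over it laterally (259). I'll check the distance along the row.

Run:
```python
from h import *
s,dd=pickle.load(open('pics/w6.png.pkl','rb'));V=wcam(s,dd);R=Ro.from_rotvec(s['orientation']).as_matrix()
for uv,z in(((256,78),.012),((256,32),.018),((256,122),.018),((257,134),.018),((256,20),.018),((213,172),.012),((300,172),.012)):
    p=np.r_[plane(V,*uv,z),z]; print(uv,np.round(p,4),np.round(R.T@(p-s['tool_pos'])*1000,1))
```

```text
(256, 78) [ 0.5424 -0.2266  0.012 ] [-84.6 157.   -0.6]
(256, 32) [ 0.5631 -0.2009  0.018 ] [-117.6  151.    -0.5]
(256, 122) [ 0.5208 -0.2535  0.018 ] [-50.1 151.   -0.6]
(257, 134) [ 0.5153 -0.2617  0.018 ] [-40.2 151.    0.2]
(256, 20) [ 0.5683 -0.1944  0.018 ] [-125.9  151.    -0.5]
(213, 172) [ 0.4636 -0.264   0.012 ] [ -6.1 157.  -38.7]
(300, 172) [ 0.5236 -0.312   0.012 ] [ -6.2 156.9  38.1]
```

```bash
python3 -m jog '{"offset":[[0,6,0],[-1,8,0],[0,6,0],[0,3,0],[0,2,0],[0,1,0],[0,1,0],[0,0,0]],"rotation":[[0,0,0],[0,0,0],[0,0,0],[0,0,0],[0,0,0],[0,0,0],[0,0,0],[0,0,0]],"gripper":[1,1,1,1,1,1,1,1]}'
```

```text
t: 9.95
tool_pos: [0.4907, -0.2928, 0.1424]
orientation: [-0.809, 1.687, -1.687]
wrist_force: [0.5, -0.2, -3.3]
opening: 0.0489
```

```bash
python3 -m jog '{"offset":[[0,1,0],[0,1,0],[0,1,0],[0,0,0]],"rotation":[[0,0,0],[0,0,0],[0,0,0],[0,0,0]],"gripper":[1,1,1,1]}'
```

```text
t: 10.35
tool_pos: [0.4907, -0.2928, 0.1402]
orientation: [-0.809, 1.687, -1.688]
wrist_force: [-1.4, 1.1, 1.9]
opening: 0.0489
```

Contact came at the predicted height. Releasing.

```bash
python3 -m jog '{"offset":[[0,0,0],[0,0,0],[0,0,0],[0,0,0],[0,0,0],[0,-5,0],[0,-15,0],[0,-30,0],[0,-30,0],[0,-10,0]],"rotation":[[0,0,0],[0,0,0],[0,0,0],[0,0,0],[0,0,0],[0,0,0],[0,0,0],[0,0,0],[0,0,0],[0,0,0]],"gripper":[0.1,-0.2,-0.6,-1,-1,-1,-1,-1,-1,-1]}'
python3 - <<'E'
from h import *
goal(.6039,.2615,.25); snap('wrist','w7.png')
E
```

```text
t: 11.35
tool_pos: [0.4921, -0.2938, 0.235]
orientation: [-0.805, 1.679, -1.693]
wrist_force: [-0.9, -0.9, -0.3]
opening: 0.0855
t 11.35 pos [ 0.4921 -0.2938  0.235 ] q [-0.64  0.14  1.35  0.    1.64  0.04] open 0.0855 F [-0.9 -0.9 -0.3]
off [-503.1  -17.1 -260.1] turn [[-0.009, 0.0, -0.0], [-0.001, -3.141, 0.014]]
```

View pics/w7.png

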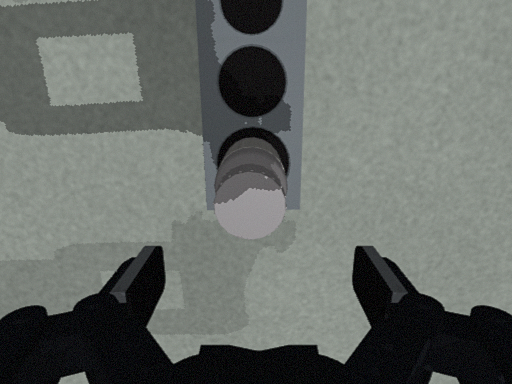

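The 250 bottle stands in its recess, with its cap at (250,204). Next is the 125.

```bash
python3 -m jog '{"offset":[[-18,-2,-9],[-32,-2,-17],[-40,-3,-21],[-40,-3,-21],[-40,-2,-21],[-40,-2,-21],[-40,-2,-20],[-40,0,-20],[-40,0,-20],[-40,0,-20]],"rotation":[[0,0,0],[0,0,0],[0,0,0],[0,0,0],[0,0,0],[0,0,0],[0,0,0],[0,0,0],[0,0,0],[0,0,0]],"gripper":[-1,-1,-1,-1,-1,-1,-1,-1,-1,-1]}'
python3 -m jog '{"offset":[[-40,0,-21],[-40,0,-21],[-33,0,-17],[-20,0,-11],[0,15,0],[0,30,0],[0,30,0],[0,15,0],[0,0,0]],"rotation":[[0,0,0],[0,0,0],[0,0,0],[0,0,0],[0,0,0],[0,0,0],[0,0,0],[0,0,0],[0,0,0]],"gripper":[-1,-1,-1,-1,-1,-1,-1,-1,-1]}'
python3 - <<'E'
from h import *
goal(.6039,.2615,.103); snap('wrist','w8.png')
E
```

```text
t: 12.4
tool_pos: [0.5736, 0.1166, 0.2441]
orientation: [-0.811, 1.688, -1.687]
wrist_force: [0.4, -1.3, -0.2]
opening: 0.0856
t: 13.3
tool_pos: [0.6004, 0.2608, 0.1506]
orientation: [-0.818, 1.691, -1.69]
wrist_force: [-0.3, -0.1, -0.3]
opening: 0.0855
t 13.3 pos [0.6004 0.2608 0.1506] q [ 0.32  0.36  1.25 -0.    1.54  1.  ] open 0.0855 F [-0.3 -0.1 -0.3]
off [-3.1 47.5  2.5] turn [[0.004, -0.001, 0.007], [-0.011, 3.141, 0.007]]
```

View pics/w8.png

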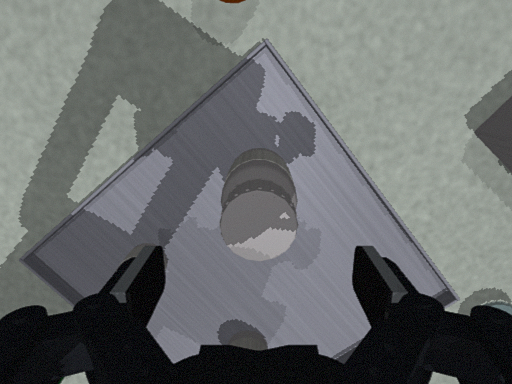

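The 125 cap is at (259,225), midway between the fingers.

Run:
```python
from h import *
V=wcam(*pickle.load(open('pics/w8.png.pkl','rb')));p=plane(V,259,225,.108);print(p);goal(*p,.103)
```

```text
[0.60432513 0.26327997]
t 13.35 pos [0.6017 0.2613 0.1534] q [ 0.32  0.36  1.24 -0.    1.54  1.  ] open 0.0853 F [ 0.1 -0.9  0.1]
off [-3.3 50.4  0.9] turn [[0.002, -0.0, 0.003], [-0.005, 3.141, 0.003]]
```

```bash
python3 -m jog '{"offset":[[-1,15,1],[-1,20,0],[-1,10,0],[0,5,0],[0,0,0],[0,0,0],[0,0,0],[0,0,0],[0,0,0],[0,0,0]],"rotation":[[0,0,0],[0,0,0],[0,0,0],[0,0,0],[0,0,0],[0,0,0],[0,0,0],[0,0,0],[0,0,0],[0,0,0]],"gripper":[-1,-1,-1,-1,-1,-1,0,1,1,1]}' 60
python3 -m jog '{"offset":[[0,0,0],[0,0,0],[0,0,0],[0,0,0]],"rotation":[[0,0,0],[0,0,0],[0,0,0],[0,0,0]],"gripper":[1,1,1,1]}'
python3 - <<'E'
from h import *
goal(.5415,-.2285,.25); snap('wrist','w9.png')
E
```

```text
t: 14.35
tool_pos: [0.6054, 0.2644, 0.1063]
orientation: [-0.808, 1.687, -1.686]
wrist_force: [-1.1, 0.6, 3.2]
opening: 0.0399
t: 14.75
tool_pos: [0.6055, 0.2644, 0.1062]
orientation: [-0.808, 1.687, -1.686]
wrist_force: [-1.1, 0.9, 5.1]
opening: 0.04
t 14.75 pos [0.6055 0.2644 0.1062] q [0.33 0.4  1.29 0.   1.45 1.  ] open 0.04 F [-1.1  0.9  5.1]
off [ 424.4 -144.3  258.5] turn [[-0.0, 0.0, -0.001], [-0.002, -3.141, 0.001]]
```

View pics/w9.png

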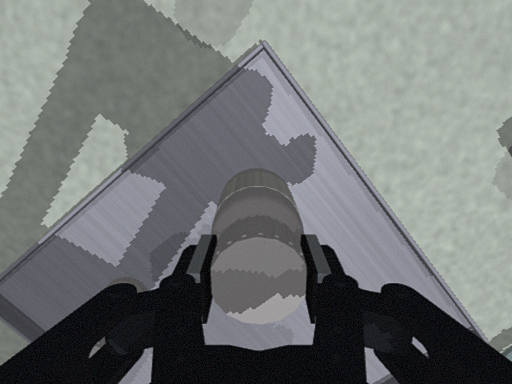

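```bash
python3 -m jog '{"offset":[[0,-4,0],[0,-8,0],[0,-15,0],[0,-25,0],[0,-25,0],[0,-25,0],[0,-15,0],[0,-8,0],[10,0,6],[20,0,12]],"rotation":[[0,0,0],[0,0,0],[0,0,0],[0,0,0],[0,0,0],[0,0,0],[0,0,0],[0,0,0],[0,0,0],[0,0,0]],"gripper":[1,1,1,1,1,1,1,1,1,1]}' 70
python3 -m jog '{"offset":[[30,0,19],[34,0,21],[34,0,21],[34,0,21],[34,0,21],[34,0,21],[34,0,21],[34,0,20],[34,0,20],[30,0,18]],"rotation":[[0,0,0],[0,0,0],[0,0,0],[0,0,0],[0,0,0],[0,0,0],[0,0,0],[0,0,0],[0,0,0],[0,0,0]],"gripper":[1,1,1,1,1,1,1,1,1,1]}'
python3 -m jog '{"offset":[[22,0,13],[12,0,7],[6,0,4],[0,0,0],[0,0,0]],"rotation":[[0,0,0],[0,0,0],[0,0,0],[0,0,0],[0,0,0]],"gripper":[1,1,1,1,1]}'
python3 - <<'E'
from h import *
goal(.5415,-.2285,.115); snap('wrist','w10.png')
E
```

```text
t: 15.8
tool_pos: [0.5998, 0.2295, 0.2287]
orientation: [-0.814, 1.687, -1.686]
wrist_force: [-0.8, -0.6, -1.1]
opening: 0.0397
t: 16.8
tool_pos: [0.5492, -0.1589, 0.2282]
orientation: [-0.812, 1.691, -1.687]
wrist_force: [0.8, -0.5, -1.6]
opening: 0.0401
t: 17.3
tool_pos: [0.5448, -0.2018, 0.23]
orientation: [-0.81, 1.688, -1.685]
wrist_force: [0.3, 0.1, -1.8]
opening: 0.0399
t 17.3 pos [ 0.5448 -0.2018  0.23  ] q [-0.45  0.16  1.33  0.    1.65  0.22] open 0.0399 F [ 0.3  0.1 -1.8]
off [ 23.  114.9  14.2] turn [[0.001, 0.001, -0.001], [-0.001, -3.14, -0.002]]
```

View pics/w10.png

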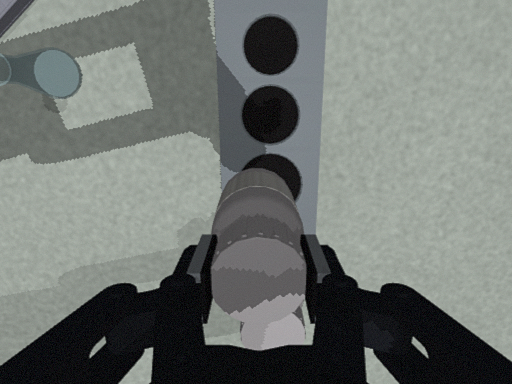

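In this view seat 30 is at (271,46), seat 60 at (270,114), and the far edge of seat 125 at (271,154). The placed 250's cap shows below the gripper.

```bash
cat >> h.py <<'E'
def tool(fn,pts):
    s,dd=pickle.load(open('pics/'+fn+'.pkl','rb'));V=wcam(s,dd);R=Ro.from_rotvec(s['orientation']).as_matrix()
    for u,v,z in pts:
        p=np.r_[plane(V,u,v,z),z]; print((u,v),np.round(p,4),np.round(R.T@(p-s['tool_pos'])*1000,1))
E
python3 - <<'E'
from h import *
tool('w10.png',[(271,46,.012),(270,114,.012),(271,154,.018),(258,280,.23)])
E
```

```text
(271, 46) [ 0.6278 -0.1193  0.012 ] [-116.1  218.    13.5]
(270, 114) [ 0.5876 -0.1691  0.012 ] [-52.2 218.   13.2]
(271, 154) [ 0.5635 -0.2013  0.018 ] [-11.9 212.   14.5]
(258, 280) [ 0.5443 -0.2043  0.23  ] [ 2.3 -0.   1.2]
```

```bash
python3 -m jog '{"offset":[[6,0,4],[10,10,7],[5,20,2],[0,25,0],[0,25,0],[0,15,0],[0,8,0],[0,4,0],[0,2,0],[0,0,0]],"rotation":[[0,0,0],[0,0,0],[0,0,0],[0,0,0],[0,0,0],[0,0,0],[0,0,0],[0,0,0],[0,0,0],[0,0,0]],"gripper":[1,1,1,1,1,1,1,1,1,1]}'
python3 -m jog '{"offset":[[0,2,0],[0,1,0],[0,1,0],[0,0,0]],"rotation":[[0,0,0],[0,0,0],[0,0,0],[0,0,0]],"gripper":[1,1,1,1]}'
```

```text
t: 18.35
tool_pos: [0.5423, -0.2276, 0.1223]
orientation: [-0.809, 1.686, -1.688]
wrist_force: [-0.5, -0.1, -1.1]
opening: 0.0399
t: 18.75
tool_pos: [0.5417, -0.2273, 0.1173]
orientation: [-0.81, 1.687, -1.687]
wrist_force: [0.2, 0.1, -1.2]
opening: 0.04
```

```bash
python3 -m jog '{"offset":[[0,1,0],[0,1,0],[0,1,0],[0,0,0]],"rotation":[[0,0,0],[0,0,0],[0,0,0],[0,0,0]],"gripper":[1,1,1,1]}'
```

```text
t: 19.15
tool_pos: [0.5419, -0.2273, 0.1153]
orientation: [-0.809, 1.687, -1.687]
wrist_force: [-2.2, 2.1, 3.5]
opening: 0.0399
```

Contact at 0.1153, as predicted. Release and go on towards the 60.

```bash
python3 -m jog '{"offset":[[0,0,0],[0,0,0],[0,0,0],[0,0,0],[0,0,0],[0,-5,0],[0,-15,0],[0,-30,0],[0,-30,0],[0,-20,0]],"rotation":[[0,0,0],[0,0,0],[0,0,0],[0,0,0],[0,0,0],[0,0,0],[0,0,0],[0,0,0],[0,0,0],[0,0,0]],"gripper":[0.2,-0.2,-0.6,-1,-1,-1,-1,-1,-1,-1]}'
python3 - <<'E'
from h import *
goal(.483,.130,.22); snap('wrist','w11.png')
E
```

```text
t: 20.15
tool_pos: [0.5427, -0.2278, 0.2187]
orientation: [-0.806, 1.682, -1.69]
wrist_force: [-0.2, -0.3, 0.5]
opening: 0.0854
t 20.15 pos [ 0.5427 -0.2278  0.2187] q [-0.49  0.18  1.34  0.    1.62  0.18] open 0.0854 F [-0.2 -0.3  0.5]
off [-241.8   -2.4 -270.4] turn [[-0.005, 0.0, -0.001], [-0.002, -3.141, 0.008]]
```

View pics/w11.png

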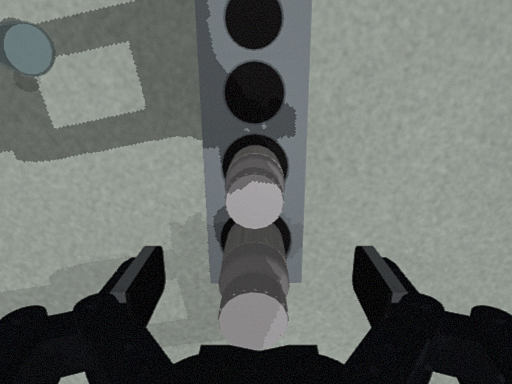

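Both bottles stand in their recesses, caps at (255,202) and (254,320). Moving to the 60.

```bash
python3 -m jog '{"offset":[[-12,0,-13],[-24,0,-27],[-28,0,-32],[-28,0,-32],[-28,0,-32],[-28,0,-32],[-28,0,-31],[-28,0,-31],[-23,0,-25],[-15,10,-16]],"rotation":[[0,0,0],[0,0,0],[0,0,0],[0,0,0],[0,0,0],[0,0,0],[0,0,0],[0,0,0],[0,0,0],[0,0,0]],"gripper":[-1,-1,-1,-1,-1,-1,-1,-1,-1,-1]}'
python3 -m jog '{"offset":[[0,25,0],[0,30,0],[0,15,0],[0,0,0],[0,0,0]],"rotation":[[0,0,0],[0,0,0],[0,0,0],[0,0,0],[0,0,0]],"gripper":[-1,-1,-1,-1,-1]}'
python3 - <<'E'
from h import *
goal(.483,.130,.086); snap('wrist','w12.png')
E
```

```text
t: 21.2
tool_pos: [0.4805, 0.1341, 0.2046]
orientation: [-0.81, 1.686, -1.684]
wrist_force: [0.8, 0.5, 0.3]
opening: 0.0853
t: 21.7
tool_pos: [0.4809, 0.1314, 0.1338]
orientation: [-0.811, 1.688, -1.687]
wrist_force: [-0.1, 0.1, 0.2]
opening: 0.085
t 21.7 pos [0.4809 0.1314 0.1338] q [0.15 0.03 1.67 0.   1.44 0.83] open 0.085 F [-0.1  0.1  0.2]
off [-0.3 47.8  2.5] turn [[0.001, 0.001, 0.001], [0.001, -3.141, -0.002]]
```

View pics/w12.png

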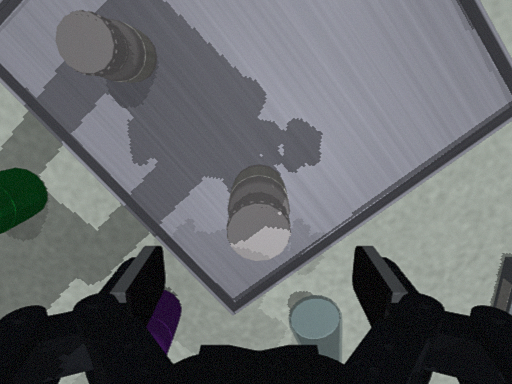

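The 60's cap is at (259,231), between the fingers. The flask (315,320) and the purple bottle are clear of the descent.

```bash
python3 - <<'E'
from h import *
tool('w12.png',[(259,231,.089),(86,43,.071)])
E
python3 -m jog '{"offset":[[-1,15,1],[-1,20,0],[0,9,0],[0,4,0],[0,0,0],[0,0,0]],"rotation":[[0,0,0],[0,0,0],[0,0,0],[0,0,0],[0,0,0],[0,0,0]],"gripper":[-1,-1,-1,-1,-1,-1]}' 60
```

```text
(259, 231) [0.4822 0.1304 0.089 ] [-0.1 44.8  1.7]
(86, 43) [0.4734 0.2633 0.071 ] [-98.2  62.9 -88.3]
t: 22.35
tool_pos: [0.4845, 0.132, 0.0874]
orientation: [-0.808, 1.686, -1.687]
wrist_force: [-0.6, -0.1, -0.6]
opening: 0.0855
```

```bash
python3 -m jog '{"offset":[[2,0,0],[0,0,0],[0,0,0],[0,0,0],[0,0,0],[0,0,0],[0,0,0],[0,0,0],[0,0,0],[0,0,0]],"rotation":[[0,0,0],[0,0,0],[0,0,0],[0,0,0],[0,0,0],[0,0,0],[0,0,0],[0,0,0],[0,0,0],[0,0,0]],"gripper":[-0.5,0,0.5,1,1,1,1,1,1,1]}'
python3 - <<'E'
from h import *
goal(.5868,-.1705,.21); snap('wrist','w13.png')
E
```

```text
t: 23.35
tool_pos: [0.4827, 0.1306, 0.0868]
orientation: [-0.809, 1.687, -1.687]
wrist_force: [-2.4, 0.5, 5.9]
opening: 0.0332
t 23.35 pos [0.4827 0.1306 0.0868] q [0.15 0.07 1.73 0.   1.34 0.83] open 0.0332 F [-2.4  0.5  5.9]
off [ 169.7 -123.3  269.6] turn [[-0.0, 0.0, -0.001], [-0.001, -3.141, 0.0]]
```

View pics/w13.png

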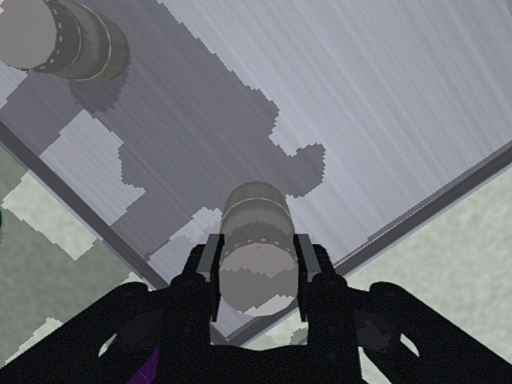

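```bash
python3 -m jog '{"offset":[[0,-4,0],[0,-8,0],[0,-15,0],[0,-25,0],[0,-25,0],[0,-25,0],[0,-15,0],[0,-6,0],[8,0,13],[14,0,22]],"rotation":[[0,0,0],[0,0,0],[0,0,0],[0,0,0],[0,0,0],[0,0,0],[0,0,0],[0,0,0],[0,0,0],[0,0,0]],"gripper":[1,1,1,1,1,1,1,1,1,1]}' 60
python3 -m jog '{"offset":[[20,0,31],[22,0,35],[22,0,35],[22,0,35],[20,0,32],[13,0,22],[8,0,13],[4,0,7],[0,0,0],[0,0,0]],"rotation":[[0,0,0],[0,0,0],[0,0,0],[0,0,0],[0,0,0],[0,0,0],[0,0,0],[0,0,0],[0,0,0],[0,0,0]],"gripper":[1,1,1,1,1,1,1,1,1,1]}'
python3 - <<'E'
from h import *
goal(.5868,-.1705,.0958); snap('wrist','w14.png')
E
```

```text
t: 24.4
tool_pos: [0.4957, 0.0918, 0.2089]
orientation: [-0.812, 1.686, -1.685]
wrist_force: [-0.2, 0.1, -0.7]
opening: 0.0328
t: 25.4
tool_pos: [0.5777, -0.1412, 0.2091]
orientation: [-0.811, 1.688, -1.686]
wrist_force: [1.3, -0.2, -1.0]
opening: 0.0331
t 25.4 pos [ 0.5777 -0.1412  0.2091] q [-0.34  0.2   1.33  0.    1.61  0.34] open 0.0331 F [ 1.3 -0.2 -1. ]
off [ 17.3 113.3  25.5] turn [[0.001, 0.001, -0.0], [-0.001, -3.14, -0.002]]
```

View pics/w14.png

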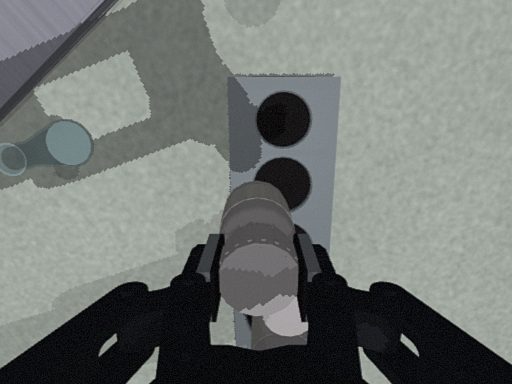

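Seat 30 is at (284,119) and the far edge of seat 60 is at (282,157). The placed 125's cap is at about (288,317).

Run:
```python
from h import *
tool('w14.png',[(284,119,.012),(282,157,.018),(311,184,.012)])
```

```text
(284, 119) [ 0.6284 -0.1191  0.012 ] [-48.8 197.1  26. ]
(282, 157) [ 0.6047 -0.1462  0.018 ] [-12.9 191.1  24.4]
(311, 184) [ 0.6105 -0.1882  0.012 ] [ 16.3 197.1  55.1]
```

```bash
python3 -m jog '{"offset":[[5,0,8],[7,10,11],[4,20,6],[0,25,0],[0,25,0],[0,15,0],[0,8,0],[0,4,0],[0,2,0],[0,0,0]],"rotation":[[0,0,0],[0,0,0],[0,0,0],[0,0,0],[0,0,0],[0,0,0],[0,0,0],[0,0,0],[0,0,0],[0,0,0]],"gripper":[1,1,1,1,1,1,1,1,1,1]}'
python3 -m jog '{"offset":[[0,1,0],[0,1,0],[0,1,0],[0,1,0],[0,0,0]],"rotation":[[0,0,0],[0,0,0],[0,0,0],[0,0,0],[0,0,0]],"gripper":[1,1,1,1,1]}'
```

```text
t: 26.45
tool_pos: [0.588, -0.1706, 0.1013]
orientation: [-0.808, 1.686, -1.688]
wrist_force: [-0.1, -1.7, -0.6]
opening: 0.0329
t: 26.95
tool_pos: [0.5873, -0.1704, 0.0961]
orientation: [-0.81, 1.688, -1.687]
wrist_force: [0.1, 0.4, -0.2]
opening: 0.0329
```

```bash
python3 -m jog '{"offset":[[0,1,0],[0,1,0],[0,0,0]],"rotation":[[0,0,0],[0,0,0],[0,0,0]],"gripper":[1,1,1]}'
```

```text
t: 27.25
tool_pos: [0.5876, -0.1702, 0.0959]
orientation: [-0.809, 1.687, -1.687]
wrist_force: [-2.1, 2.0, 5.4]
opening: 0.033
```

```bash
python3 -m jog '{"offset":[[0,-1,0],[0,0,0],[0,0,0],[0,0,0],[0,0,0],[0,-5,0],[0,-15,0],[0,-30,0],[0,-30,0],[0,-25,0]],"rotation":[[0,0,0],[0,0,0],[0,0,0],[0,0,0],[0,0,0],[0,0,0],[0,0,0],[0,0,0],[0,0,0],[0,0,0]],"gripper":[0.3,-0.1,-0.5,-1,-1,-1,-1,-1,-1,-1]}'
python3 - <<'E'
from h import *
goal(.4737,.2635,.21); snap('wrist','w15.png')
E
```

```text
t: 28.25
tool_pos: [0.588, -0.1706, 0.2039]
orientation: [-0.807, 1.684, -1.689]
wrist_force: [0.7, -0.6, -0.4]
opening: 0.0853
t 28.25 pos [ 0.588  -0.1706  0.2039] q [-0.38  0.24  1.3   0.    1.6   0.3 ] open 0.0853 F [ 0.7 -0.6 -0.4]
off [-267.1   -7.  -360.8] turn [[-0.003, 0.0, -0.001], [-0.002, -3.141, 0.005]]
```

View pics/w15.png

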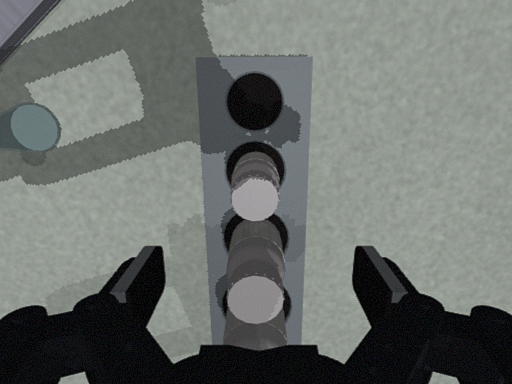

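The 60 is also seated, cap at (255,199). Now the 30.

```bash
python3 -m jog '{"offset":[[-12,-2,-16],[-22,-2,-30],[-28,-2,-38],[-28,0,-38],[-28,0,-38],[-28,0,-38],[-28,0,-38],[-28,0,-38],[-28,0,-37],[-20,0,-28]],"rotation":[[0,0,0],[0,0,0],[0,0,0],[0,0,0],[0,0,0],[0,0,0],[0,0,0],[0,0,0],[0,0,0],[0,0,0]],"gripper":[-1,-1,-1,-1,-1,-1,-1,-1,-1,-1]}'
python3 -m jog '{"offset":[[-12,5,-15],[-5,15,-7],[0,30,0],[0,30,0],[0,13,0],[0,0,0],[0,0,0]],"rotation":[[0,0,0],[0,0,0],[0,0,0],[0,0,0],[0,0,0],[0,0,0],[0,0,0]],"gripper":[-1,-1,-1,-1,-1,-1,-1]}'
python3 - <<'E'
from h import *
goal(.4737,.2635,.069); snap('wrist','w16.png')
E
```

```text
t: 29.3
tool_pos: [0.4771, 0.2397, 0.206]
orientation: [-0.812, 1.687, -1.685]
wrist_force: [0.9, 0.0, -0.1]
opening: 0.0855
t: 30.0
tool_pos: [0.4732, 0.2635, 0.1138]
orientation: [-0.809, 1.688, -1.688]
wrist_force: [0.8, -0.4, 0.3]
opening: 0.0853
t 30.0 pos [0.4732 0.2635 0.1138] q [ 0.4   0.14  1.6  -0.    1.41  1.08] open 0.0853 F [ 0.8 -0.4  0.3]
off [-0.3 44.8  0.4] turn [[-0.0, -0.0, -0.0], [0.001, 3.141, -0.0]]
```

View pics/w16.png

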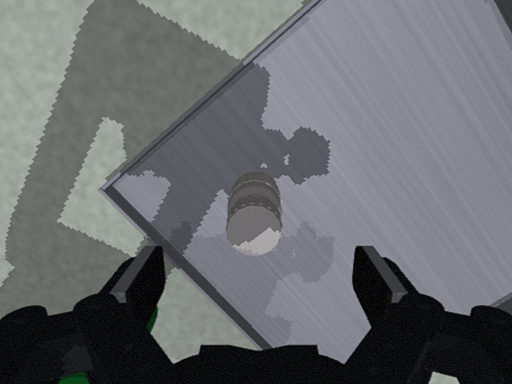

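The 30's cap is at (254,229), slightly left of the finger midline (258).

Run:
```python
from h import *
tool('w16.png',[(254,229,.071)])
```

```text
(254, 229) [0.4738 0.2659 0.071 ] [-2.2 42.8 -1.1]
```

```bash
python3 -m jog '{"offset":[[-1,12,-1],[-1,18,-1],[0,10,0],[0,5,0],[0,0,0],[0,0,0],[0,0,0],[0,0,0],[0,0,0],[0,0,0]],"rotation":[[0,0,0],[0,0,0],[0,0,0],[0,0,0],[0,0,0],[0,0,0],[0,0,0],[0,0,0],[0,0,0],[0,0,0]],"gripper":[-1,-1,-1,-1,-0.5,0,0.5,1,1,1]}' 50
python3 -m jog '{"offset":[[0,0,0],[0,0,0],[0,0,0],[0,0,0]],"rotation":[[0,0,0],[0,0,0],[0,0,0],[0,0,0]],"gripper":[1,1,1,1]}'
python3 - <<'E'
from h import *
goal(.628,-.1195,.19); snap('wrist','w17.png')
E
```

```text
t: 31.05
tool_pos: [0.4732, 0.2669, 0.0693]
orientation: [-0.807, 1.687, -1.687]
wrist_force: [-0.6, 0.4, 3.3]
opening: 0.0278
t: 31.45
tool_pos: [0.4732, 0.2669, 0.0693]
orientation: [-0.808, 1.687, -1.687]
wrist_force: [-0.3, 0.3, 5.1]
opening: 0.0283
t 31.45 pos [0.4732 0.2669 0.0693] q [0.41 0.18 1.64 0.   1.32 1.08] open 0.0283 F [-0.3  0.3  5.1]
off [ 204.4 -120.8  362.6] turn [[-0.001, 0.0, -0.002], [-0.003, -3.141, 0.001]]
```

View pics/w17.png

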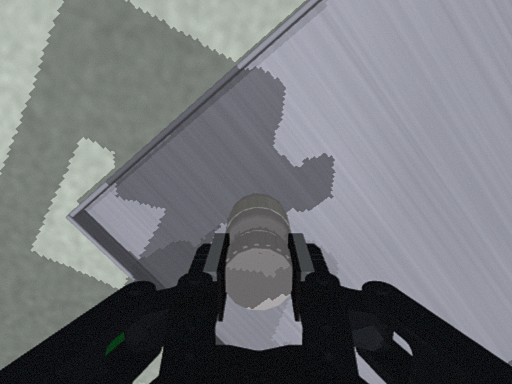

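```bash
python3 -m jog '{"offset":[[0,-4,0],[0,-8,0],[0,-15,0],[0,-25,0],[0,-25,0],[0,-25,0],[0,-15,0],[0,-6,0],[6,0,10],[12,0,20]],"rotation":[[0,0,0],[0,0,0],[0,0,0],[0,0,0],[0,0,0],[0,0,0],[0,0,0],[0,0,0],[0,0,0],[0,0,0]],"gripper":[1,1,1,1,1,1,1,1,1,1]}'
python3 -m jog '{"offset":[[17,0,30],[20,0,36],[20,0,36],[20,0,36],[20,0,36],[20,0,36],[20,0,36],[16,0,30],[10,0,20],[6,0,10]],"rotation":[[0,0,0],[0,0,0],[0,0,0],[0,0,0],[0,0,0],[0,0,0],[0,0,0],[0,0,0],[0,0,0],[0,0,0]],"gripper":[1,1,1,1,1,1,1,1,1,1]}'
python3 -m jog '{"offset":[[0,0,0],[0,0,0]],"rotation":[[0,0,0],[0,0,0]],"gripper":[1,1]}'
python3 - <<'E'
from h import *
goal(.628,-.1195,.0783); snap('wrist','w18.png')
E
```

```text
t: 32.5
tool_pos: [0.484, 0.2336, 0.19]
orientation: [-0.814, 1.687, -1.686]
wrist_force: [0.6, 1.1, -0.2]
opening: 0.0281
t: 33.5
tool_pos: [0.6171, -0.0924, 0.1887]
orientation: [-0.811, 1.692, -1.688]
wrist_force: [-1.3, -1.2, -0.8]
opening: 0.0281
t: 33.7
tool_pos: [0.617, -0.089, 0.1904]
orientation: [-0.811, 1.689, -1.686]
wrist_force: [-0.2, 0.3, 0.6]
opening: 0.028
t 33.7 pos [ 0.617  -0.089   0.1904] q [-0.23  0.27  1.28  0.    1.59  0.44] open 0.028 F [-0.2  0.3  0.6]
off [ 16.9 112.   27.9] turn [[0.002, 0.0, 0.0], [0.0, -3.141, -0.004]]
```

View pics/w18.png

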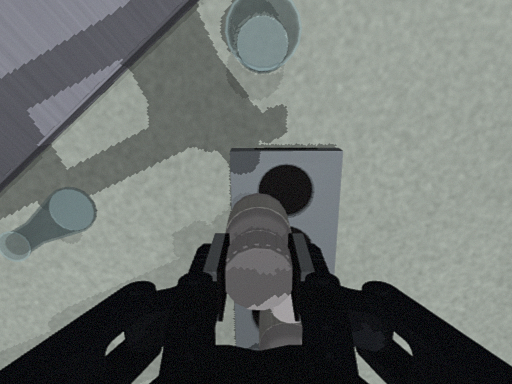

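Seat 30 spans x 259–313 and y 165–216, centre (286,190). The beaker is at (262,30), clear of the path.

Run:
```python
from h import *
tool('w18.png',[(286,190,.012),(286,164,.018)])
```

```text
(286, 190) [ 0.6279 -0.1195  0.012 ] [ 17.  178.3  28.1]
(286, 164) [ 0.6439 -0.0977  0.018 ] [-10.  172.3  26.9]
```

```bash
python3 -m jog '{"offset":[[5,0,8],[7,10,12],[4,20,7],[0,25,0],[0,25,0],[0,15,0],[0,7,0],[0,4,0],[0,2,0],[0,0,0]],"rotation":[[0,0,0],[0,0,0],[0,0,0],[0,0,0],[0,0,0],[0,0,0],[0,0,0],[0,0,0],[0,0,0],[0,0,0]],"gripper":[1,1,1,1,1,1,1,1,1,1]}'
python3 -m jog '{"offset":[[0,1,0],[0,1,0],[0,1,0],[0,1,0],[0,0,0]],"rotation":[[0,0,0],[0,0,0],[0,0,0],[0,0,0],[0,0,0]],"gripper":[1,1,1,1,1]}'
```

```text
t: 34.75
tool_pos: [0.6294, -0.119, 0.0843]
orientation: [-0.808, 1.686, -1.688]
wrist_force: [-0.3, -0.0, -1.0]
opening: 0.0279
t: 35.25
tool_pos: [0.6286, -0.1189, 0.0791]
orientation: [-0.81, 1.688, -1.687]
wrist_force: [-0.9, 0.4, 0.3]
opening: 0.0284
```

```bash
python3 -m jog '{"offset":[[0,1,0],[0,1,0],[0,0,0]],"rotation":[[0,0,0],[0,0,0],[0,0,0]],"gripper":[1,1,1]}'
```

```text
t: 35.55
tool_pos: [0.6289, -0.1189, 0.0783]
orientation: [-0.809, 1.687, -1.687]
wrist_force: [-2.3, 0.2, 4.4]
opening: 0.0282
```

```bash
python3 -m jog '{"offset":[[0,-1,0],[0,0,0],[0,0,0],[0,0,0],[0,0,0],[0,-5,0],[0,-15,0],[0,-30,0],[0,-30,0],[0,-25,0]],"rotation":[[0,0,0],[0,0,0],[0,0,0],[0,0,0],[0,0,0],[0,0,0],[0,0,0],[0,0,0],[0,0,0],[0,0,0]],"gripper":[0.3,-0.1,-0.5,-1,-1,-1,-1,-1,-1,-1]}'
python3 -m jog '{"offset":[[-15,-20,-15],[-30,-20,-25],[-35,0,-30],[-35,0,-30],[-35,0,-30],[-30,0,-25],[-15,0,-10],[0,0,0],[0,0,0]],"rotation":[[0,0,0],[0,0,0],[0,0,0],[0,0,0],[0,0,0],[0,0,0],[0,0,0],[0,0,0],[0,0,0]],"gripper":[-1,-1,-1,-1,-1,-1,-1,-1,-1]}'
python3 - <<'E'
from h import *
goal(.6,.1,.2);snap('top','t19.png');snap('scene','s19.png')
a=cv2.imread('pics/t19.png')[110:240,240:400];b=cv2.imread('pics/s19.png')[120:290,120:260]
cv2.imwrite('pics/c19a.png',cv2.resize(a,None,fx=5,fy=4.5,interpolation=2));cv2.imwrite('pics/c19b.png',cv2.resize(b,None,fx=3.5,fy=3.5,interpolation=2))
E
```

```text
t: 36.55
tool_pos: [0.6294, -0.1191, 0.187]
orientation: [-0.807, 1.684, -1.689]
wrist_force: [-0.1, -0.1, 0.5]
opening: 0.0855
t: 37.45
tool_pos: [0.6223, 0.1356, 0.224]
orientation: [-0.809, 1.686, -1.689]
wrist_force: [1.0, 0.6, -1.2]
opening: 0.0851
t 37.45 pos [0.6223 0.1356 0.224 ] q [ 0.13  0.29  1.19 -0.    1.66  0.8 ] open 0.0851 F [ 1.   0.6 -1.2]
off [41.7 24.   4.8] turn [[-0.001, 0.0, 0.0], [0.0, -3.141, 0.002]]
```

View pics/c19a.png

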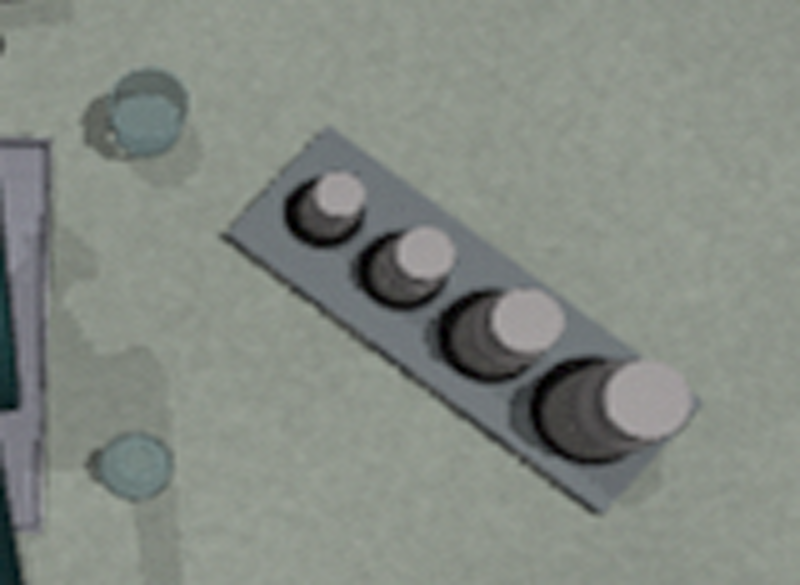

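View pics/c19b.png

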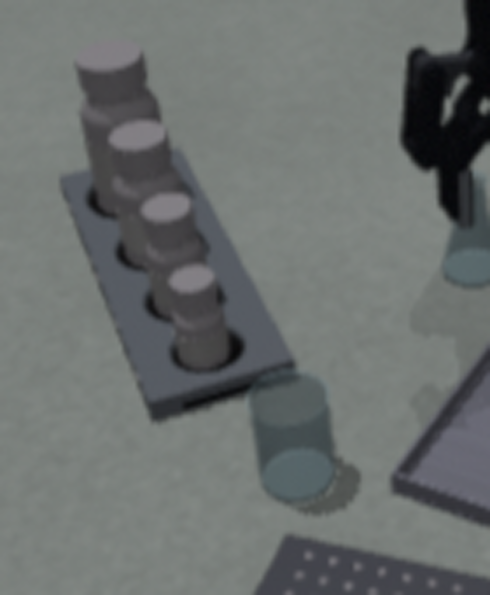

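All four stand upright in their recesses. Cap centres in the top crop are (340,194), (426,252), (527,321) and (648,399); in the scene crop they are (192,279), (166,209), (138,135) and (110,55). The beaker and flask are where they were. I'll do a numerical check.

Run:
```python
from h import *
T=cam(pickle.load(open('pics/t19.png.pkl','rb'))[1]);S=cam(pickle.load(open('pics/s19.png.pkl','rb'))[1])
ft=lambda p:(240+(p[0]+.5)/5-.5,110+(p[1]+.5)/4.5-.5); fs=lambda p:(120+(p[0]+.5)/3.5-.5,120+(p[1]+.5)/3.5-.5)
for k,a,b,z,seat in(('30',(340,194),(192,279),.080,(.6278,-.1195)),('60',(426,252),(166,209),.098,(.5872,-.1703)),('125',(527,321),(138,135),.117,(.542,-.228)),('250',(648,399),(110,55),.144,(.490,-.293))):
    print(k,'seat',seat,np.round(tri([(T,*ft(a)),(S,*fs(b))]),4),'z exp',z,'top@z',np.round(plane(T,*ft(a),z),4),'sc@z',np.round(plane(S,*fs(b),z),4))
```

```text
30 seat (0.6278, -0.1195) [ 0.6266 -0.121   0.0791] z exp 0.08 top@z [ 0.6268 -0.1215] sc@z [ 0.6273 -0.1194]
60 seat (0.5872, -0.1703) [ 0.585  -0.1715  0.0963] z exp 0.098 top@z [ 0.5852 -0.1719] sc@z [ 0.5867 -0.169 ]
125 seat (0.542, -0.228) [ 0.5376 -0.229   0.1165] z exp 0.117 top@z [ 0.5377 -0.2291] sc@z [ 0.5382 -0.2281]
250 seat (0.49, -0.293) [ 0.4853 -0.2927  0.1434] z exp 0.144 top@z [ 0.4858 -0.2933] sc@z [ 0.4859 -0.2909]
```

```bash
python3 -c "
from h import *
print(finish_job())"
```

```text
the job is handed in; nothing more can be done
None
```

All four bottles are in the rack in order of size. I handed the job in at about 37.5 s; it reports no verdict.

I gripped each bottle by its cap, carried it upright over the gap between beaker and flask, and lowered it until the wrist force showed contact. Contact came within 1 mm of the predicted height each time. Then I released it and moved the arm well clear.

**Last checks (top and scene views):**
- **Cap heights:** 79, 96, 116.5 and 143 mm, against 80, 98, 117 and 144 mm expected, so they stand flat.
- **Distance from recess centres:** about 2–5 mm, with a limit of 11.5 mm.
- **Beaker and flask:** by eye, they stand where they were; I did not re-measure them.

**Disagreements:**
- **Camera views:** they differed by up to about 5 mm in x. The estimates for the 125 and 250 bottles, 4–5 mm off centre, are partly that error.
- **Gripper opening:** on the caps it read about 2–3 mm less than the stated cap widths.

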